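Clear and hook up the pantry bracket and nest the dippers on it

ROBOT

A 6-joint arm with a two-finger parallel gripper is mounted at the origin on the work surface. World frame = base frame: x ahead of the robot, y to its left, z up, the work surface at z = 0. Lengths are in m, angles in rad, forces in N, time in s.
With the tool pointing down it reaches from about 0.35 to 1 m from the base axis. Payload 7.1 kg.
Tool frame: the origin (TCP) lies between the finger pads; the fingertips stand 22 mm ahead of it and the grasp point (between the pads) lies 3 mm ahead of it; x points along the fingers, y is the direction in which the jaws open and shut, and the axes are right-handed (so a half turn about x gives the same grasp; the last joint's range is limited). The gripper opens to 85 mm and grips with 20 to 120 N. Pads are 22 mm wide; open, the fingers measure 114 mm over their backs; the gripper's body (76 mm by 85 mm) begins 54 mm behind the grasp point. The pads swing forward as they close: fully open they stand 13 mm farther back than shut.
Start: joints at [1.228, 0.423, 1.63, -0, 1.089, -0.019], TCP at [0.199, 0.593, 0.253] pointing down, gripper open.
Joint ranges: [-3, 3], [-0.9, 2.11], [0.09, 2.58], [-1.31, 4.45], [0.11, 2.69], [-2.54, 2.54]. Speed limits (rad/s): [2.39, 2.39, 3.01, 3.14, 3.14, 3.14].

INTERFACE

Orientations are given as a rotation vector (axis times angle).
In Python, from rig import manip gives the robot as it stands. The module is installed in compiled form; this text tells all that it offers. Calls block until the motion is done:
- manip.move_to(position, orientation): joint-space move of the TCP to a pose.
- manip.servo_line(position, orientation=None, rate=0.15): straight line of the TCP; orientation=None keeps the orientation; rate is the mean speed in m/s.
- manip.set_joints(angles): joint-space move.
- manip.command_gripper(opening, f_grip=None): finger opening in m; f_grip is the grip in N (None keeps the last); returns when the fingers have stopped.
- manip.hold(seconds).
- manip.solve_ik(position, orientation): joint angles nearest the present ones, or None.
- manip.camera(name): name is "scene" or "top" or "wrist"; returns a dict with "image" (480x640x3 uint8, red, green, blue), "fx", "fy", "cx", "cy" (pixels), "cam_to_world" (4x4, takes a point from camera to world coordinates); the wrist camera has in their place "mount" (4x4, takes a point from camera to tool coordinates, whose origin is the TCP and whose axes are the tool frame's). Camera axes: x right, y down, z forward; pixel columns grow to the right and rows downward; lengths in m; the calibration is good to about 2 mm. The wrist camera is an equidistant fisheye: a pixel r from the principal point sees the ray r / f radians off the axis. A picture is of the moment at which its call begins: read the wrist's pose just before it. There is no depth.
A pose or a line that the arm cannot do raises manip.IKError and nothing moves.
- manip.sign_off(): hands the job in, once; it reports no verdict.
Readings, each from a call of its own:
- manip.get_time(): time.
- manip.get_joint_positions(): joint angles.
- manip.get_joint_vel(): joint speeds.
- manip.get_tau(): joint torques, N m.
- manip.get_position(): TCP position.
- manip.get_ee_rot(): TCP orientation.
- manip.get_contact_force(): force on the tool from outside, world axes, zero at the start.
- manip.get_torque(): the same for the moment, N m.
- manip.get_width(): finger opening in m.
Only numpy, scipy, OpenCV 4.12 (cv2) and the standard library are available. Lean on these libraries where they do the work, as an engineer would, in place of code of your own. Each camera call takes 0.05 s, during which the arm holds its last target.

TASK

First lift the jar off the grey bracket and stand it upright on the bare counter. Then hang the bracket on the slotted upright: hook both its claws into the two slots and press it down until the spring catch snaps out over its foot bar. Once it is locked, stand all the steel measuring dippers upright on its round dish seat, nested in one another in size order with the largest outside, each right down on the floor of the next. Leave the other jars, the tins and the box as they are.

Things in the scene. Friction and masses are not known exactly. Their poses are not given: they have to be found in the camera images.
- upright: Steel slotted upright 67 mm wide on a white panel (150 wide, 190 mm tall), fixed on the counter at varying place and yaw. Origin on the counter under the middle of its flat front face (plane x=0, 4 mm thick, hollow 20 mm behind); +x points INTO the face, the way the claws go in; z up. It has two slots, one above the other, on the centre line.
- lower_slot (a point): Centre of the lower slot in the upright's face: 17 mm wide, 37 mm high, from z=96 to 133 mm.
- upper_slot (a point): Centre of the upper slot in the upright's face: 17 mm wide, 37 mm high, from z=142 to 179 mm.
- seat_mark (a point): Point on the upright's face, centre line, z=70 mm: where the bracket's origin is when fully seated with its shanks on the slots' lower edges, bracket and upright at the same yaw (play 1.5 mm in x, 3.5 mm in y).
- catch (a joint): Spring catch: two black ramped noses 22 mm either side of the upright's centre line, 4.5 mm out of the face, z 77 (flat underside) to 87 mm. Value: how far pushed in, 0 = out, up to 0.006 m. Pressing the bracket down (about 5 to 20 N; its weight is not enough) drives its foot bar past the ramps; then they spring out over it and it cannot be lifted off again.
- bracket: Grey shelf bracket, 242 mm long, about 0.32 kg, standing on the counter the way up it is to hang. Origin: underside, centre line, rear face of the back plate; x points to the rear (claws), z up. Back plate 26 wide, 82 tall, 6 mm thick; at its bottom a foot bar 58 mm wide, 6 mm high. In front a round dish seat.
- claw (a point): Tip of the bracket's lower claw, bracket frame (8.5, 0, 6) mm. Two claws 10 mm wide on the centre line: shanks z 26-33 and 72-79 mm reach 11.5 mm behind the back plate; each has a tongue 6 mm thick, 5.5 mm behind the plate, hanging 20 mm below the shank. Hook on: bracket 20 to 30 mm above its seated height (25 best), push in level till the plate meets the face, then press down.
- thumb_pad (a point): Top of the bracket's thumb pad, bracket frame (-12, 0, 86) mm: a flat plate 24 x 30 mm on top of the back plate, x -24 to 0 mm, the place to press straight down on to lock it.
- rib_grip (a point): Grip point in the bracket's rib: bracket frame (-62, 0, 48) mm. The rib is a vertical plate 10 mm thick (y), z 0 to 60 mm, x -4 to -104 mm, to be gripped from above.
- seat_centre (a point): Centre of the floor of the bracket's round dish seat: bracket frame (-165, 0, 6) mm. The dish is 132 mm across; lip 6 mm above its floor, 122 mm across inside.
- dipper_a: Steel dipper, largest of four sizes (may be absent), 130 g. Rim 116 mm, base 108 mm across, 60 mm tall to the rim, wall 3 mm, floor 4 mm thick; nested ones rest floor on floor at any yaw. Origin: centre of the underside, z up. Upright bar handle on the -x side, 12 mm wide (y), x=-55 to x=-63 mm, rising to z=110 mm from 6 mm below the rim.
- dipper_b: Steel dipper, second of four sizes (may be absent), 100 g. Rim 94 mm, base 86 mm across, 58 mm tall to the rim, wall 3 mm, floor 4 mm thick; nested ones rest floor on floor at any yaw. Origin: centre of the underside, z up. Upright bar handle on the -x side, 12 mm wide (y), x=-44 to x=-52 mm, rising to z=108 mm from 6 mm below the rim.
- dipper_c: Steel dipper, third of four sizes (may be absent), 75 g. Rim 72 mm, base 64 mm across, 56 mm tall to the rim, wall 3 mm, floor 4 mm thick; nested ones rest floor on floor at any yaw. Origin: centre of the underside, z up. Upright bar handle on the -x side, 12 mm wide (y), x=-33 to x=-41 mm, rising to z=106 mm from 6 mm below the rim.
- dipper_d: Steel dipper, smallest of four sizes (may be absent), 55 g. Rim 50 mm, base 42 mm across, 54 mm tall to the rim, wall 3 mm, floor 4 mm thick; nested ones rest floor on floor at any yaw. Origin: centre of the underside, z up. Upright bar handle on the -x side, 12 mm wide (y), x=-22 to x=-30 mm, rising to z=104 mm from 6 mm below the rim.
- tin_fish: Flat tin, 84 mm across, 36 mm high; a bystander, to be left alone. Origin: centre of the underside.
- tin_soup: Soup tin, 66 mm across, 85 mm high; a bystander, to be left alone. Origin: centre of the underside.
- tin_beans: Tin, 74 mm across, 100 mm high; a bystander, to be left alone. Origin: centre of the underside.
- spice_jar: Spice jar, 48 mm across, 95 mm high, standing among the dippers; a bystander, to be left alone. Origin: centre of the underside.
- sauce_jar: Sauce jar, 68 mm across, 110 mm high; a bystander, to be left alone. Origin: centre of the underside.
- tea_box: Cardboard box, 70 x 120 mm, 60 mm high; a bystander, to be left alone. Origin: centre of the underside.
- honey_jar: Round amber jar with a white cap, 48 mm across, 100 mm high, 0.22 kg, left standing on the bracket's dish seat at the start; to be moved off onto the counter. Origin: centre of the underside, z up.
Things that resemble listed ones, but are neither listed nor needed, are in the scene too. What is shaped like the dipper_a but blue or red is not meant.

How it is judged:
By the outcome, as a careful person would: the job done as asked, in the order asked, and still so for the second after the job is handed in, with the robot touching nothing.
Of dipper_a, dipper_b, dipper_c, dipper_d only 3 to 4 are there at a start; the rules pass over those that are not, and their reading is None.
At some moment in a run one of dipper_a, dipper_b, dipper_c, dipper_d may be knocked a few centimetres aside while the robot is not near it.
It also fails if it takes over 200 s, if anything falls off the work surface, if the arm or the gripper's body presses on something with over 40 N, if the wrist force passes 120 N, or if a joint passes its speed limit or range.

## Working session

There is one attempt and no reset: what is moved stays moved. The work goes in short steps, each a Python script; the robot and the scene stay as the last script left them, time stands still between calls to the robot, and variables do not carry over. Pictures are saved under pics/ and viewed, and the job is handed in when it is done.

```bash
mkdir -p pics; ls; python3 - <<'E'
from rig import manip
import cv2, numpy as np
for n in ["scene","top","wrist"]:
    p=manip.get_position();r=manip.get_ee_rot()
    c=manip.camera(n); cv2.imwrite(f"pics/{n}0.png",c["image"][:,:,::-1])
    print(n,c["fx"],c["fy"],c["cx"],c["cy"]); print(np.round(c.get("cam_to_world",c.get("mount")),4).tolist())
print(p,r,manip.get_time())
E
```

```text
pics
scene 563.9035119077952 563.9035119077952 317.0834988599287 238.09548491797733
[[0.0505, 0.6603, -0.7493, 1.4284], [0.9985, -0.0184, 0.051, -0.1232], [0.0199, -0.7507, -0.6603, 0.9353], [0.0, 0.0, 0.0, 1.0]]
top 605.0790834673444 605.0790834673444 322.962453190066 245.82037688950976
[[-0.1218, -0.9684, 0.2175, 0.2248], [-0.9926, 0.1193, -0.0247, -0.0341], [-0.002, -0.2189, -0.9757, 1.4317], [0.0, 0.0, 0.0, 1.0]]
wrist 371.64829954431775 371.64829954431775 314.78992086889167 240.6229195987491
[[0.0005, -0.2567, 0.9665, -0.1205], [1.0, 0.0014, -0.0001, -0.0004], [-0.0013, 0.9665, 0.2567, -0.0657], [0.0, 0.0, 0.0, 1.0]]
[0.19865806 0.59210872 0.25261887] [ 0.25303355  1.55608301 -0.25515726] 0.15
```

View pics/scene0.png

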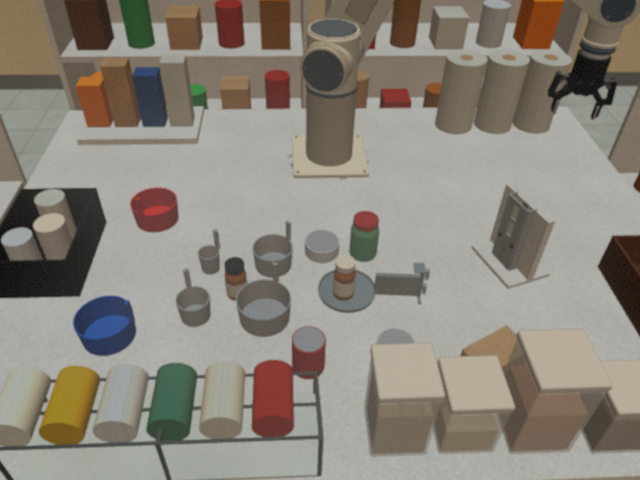

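View pics/top0.png

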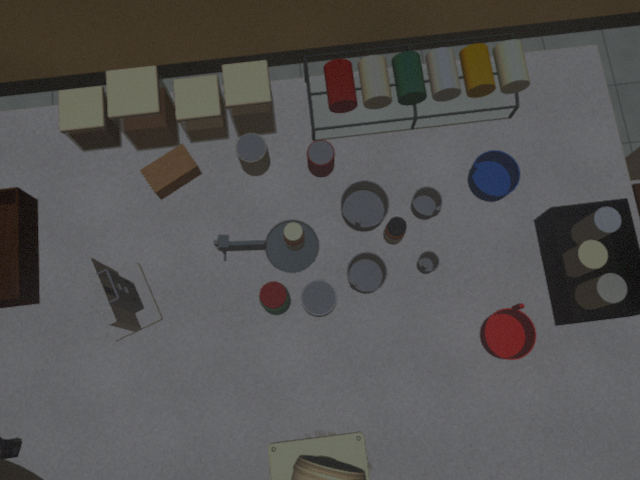

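View pics/wrist0.png

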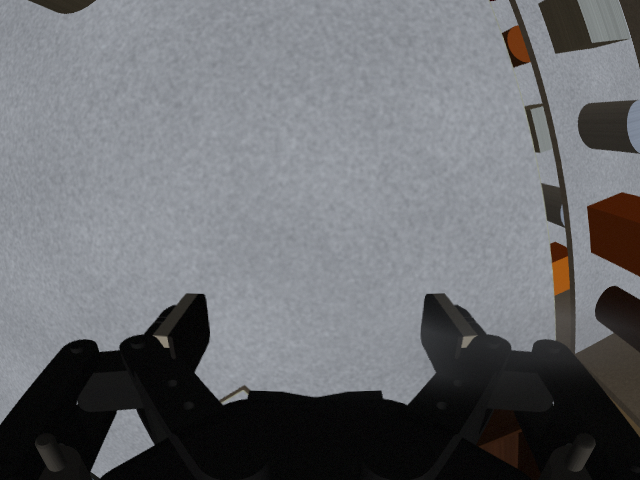

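```bash
cat > h.py <<'E'
from rig import manip
import cv2, numpy as np, json
from scipy.spatial.transform import Rotation as R
def snap(n,save=None):
    p=np.array(manip.get_position());r=np.array(manip.get_ee_rot())
    c=dict(manip.camera(n)); c["n"]=n
    if n=="wrist":
        T=np.eye(4);T[:3,:3]=R.from_rotvec(r).as_matrix();T[:3,3]=p
        c["T"]=T@np.array(c["mount"])
    else: c["T"]=np.array(c["cam_to_world"])
    if save: cv2.imwrite(f"pics/{save}.png",c["image"][:,:,::-1])
    return c
def ray(c,uv):
    u,v=uv
    if c["n"]=="wrist":
        dx,dy=(u-c["cx"])/c["fx"],(v-c["cy"])/c["fy"];t=np.hypot(dx,dy)
        d=np.array([dx/t*np.sin(t),dy/t*np.sin(t),np.cos(t)]) if t>1e-9 else np.array([0,0,1.])
    else:
        d=np.array([(u-c["cx"])/c["fx"],(v-c["cy"])/c["fy"],1.]);d/=np.linalg.norm(d)
    return c["T"][:3,3].copy(),c["T"][:3,:3]@d
def onz(c,uv,z):
    o,d=ray(c,uv);return o+d*(z-o[2])/d[2]
def proj(c,P):
    q=np.linalg.inv(c["T"])@np.append(P,1.);q=q[:3]
    if c["n"]=="wrist":
        t=np.arctan2(np.hypot(q[0],q[1]),q[2]);k=t/max(np.hypot(q[0],q[1]),1e-9)
        return np.array([c["cx"]+c["fx"]*q[0]*k,c["cy"]+c["fy"]*q[1]*k])
    return np.array([c["cx"]+c["fx"]*q[0]/q[2],c["cy"]+c["fy"]*q[1]/q[2]])
def tri(pairs):
    A=np.zeros((3,3));b=np.zeros(3)
    for c,uv in pairs:
        o,d=ray(c,uv);M=np.eye(3)-np.outer(d,d);A+=M;b+=M@o
    return np.linalg.solve(A,b)
def down(yaw):
    # tool x down; tool y (jaw) horizontal at world angle yaw
    y=np.array([np.cos(yaw),np.sin(yaw),0]);x=np.array([0,0,-1.]);z=np.cross(x,y)
    return R.from_matrix(np.c_[x,y,z]).as_rotvec()
def crop(c,u0,v0,u1,v1,k,name):
    im=c["image"][v0:v1,u0:u1,::-1];im=cv2.resize(im,None,fx=k,fy=k,interpolation=cv2.INTER_CUBIC)
    cv2.imwrite(f"pics/{name}.png",im)
E
python3 - <<'E'
from h import *
c=snap("top")
crop(c,80,130,480,340,2,"top_z")
s=snap("scene"); crop(s,140,180,580,400,1.8,"sc_z")
for n,uv,z in [("dishc",(291,246),.0),("jarcap",(293,230),.105),("bp",(222,238),.086),("a",(363,202),.06),("b",(366,269),.058),("c",(426,202),.056),("d",(427,260),.054),("spice",(396,225),.095),("fish",(319,298),.036),("sauce",(274,290),.11),("soup",(320,148),.085),("beans",(252,143),.1),("tea",(170,170),.05)]:
    print(n,np.round(onz(c,uv,z),3))
E
```

```text
dishc [0.553 0.007 0.   ]
jarcap [ 0.565 -0.005  0.105]
bp [0.571 0.159 0.086]
a [ 0.624 -0.176  0.06 ]
b [ 0.465 -0.161  0.058]
c [ 0.607 -0.324  0.056]
d [ 0.469 -0.305  0.054]
spice [ 0.551 -0.239  0.095]
fish [ 0.414 -0.045  0.036]
sauce [0.434 0.052 0.11 ]
soup [ 0.761 -0.09   0.085]
beans [0.787 0.067 0.1  ]
tea [0.764 0.274 0.05 ]
```

View pics/top_z.png

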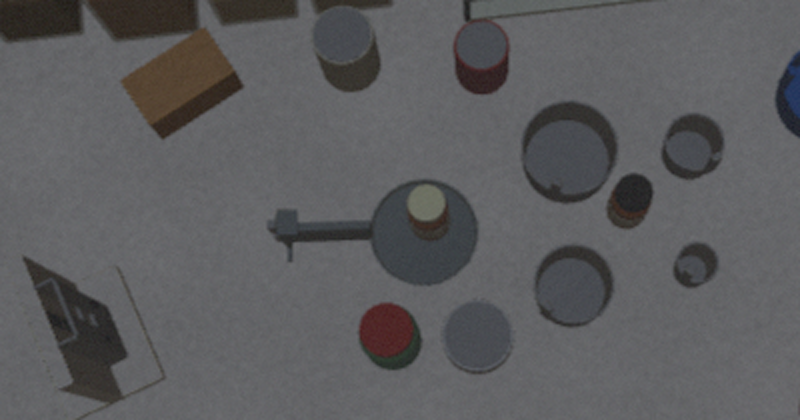

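View pics/sc_z.png

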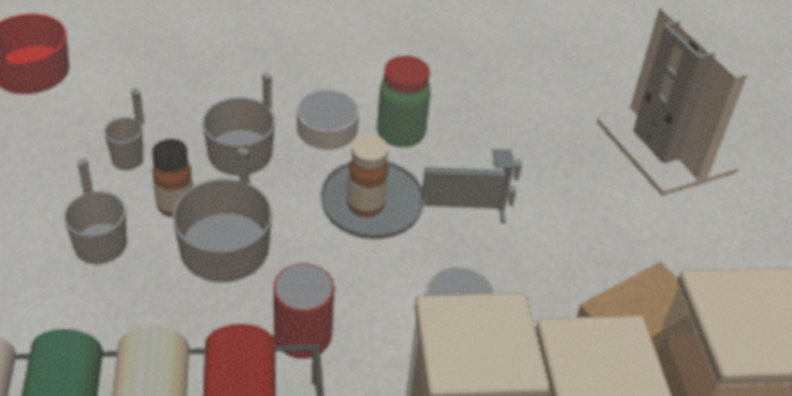

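```bash
python3 - <<'E'
from h import *
print(R.from_rotvec(manip.get_ee_rot()).as_matrix().round(2).tolist())
for yaw in np.radians([-90,-60,-30,0,30,60,90,120,150,180]):
    q=manip.solve_ik([0.55,0.05,0.3],down(yaw)); print(round(np.degrees(yaw)),None if q is None else np.round(q,2))
manip.move_to([0.50,0.07,0.36],down(np.radians(90)))
c=snap("wrist","w1"); s=snap("scene","s1")
print(manip.get_time(),manip.get_position())
E
```

```text
[[-0.0, 0.32, 0.95], [-0.0, 0.95, -0.32], [-1.0, -0.0, -0.0]]
-90 [ 0.07  0.26  1.75 -0.    1.13  1.64]
-60 [ 0.07  0.26  1.75 -0.    1.13  1.12]
-30 [0.07 0.26 1.75 0.   1.13 0.59]
0 [ 0.07  0.26  1.75 -0.    1.13  0.07]
30 [ 0.07  0.26  1.75  0.    1.13 -0.45]
60 [ 0.07  0.26  1.75 -0.    1.13 -0.98]
90 [ 0.07  0.26  1.75 -0.    1.13 -1.5 ]
120 [ 0.07  0.26  1.75 -0.    1.13 -2.03]
150 None
180 None
2.5417 [0.49997544 0.07063283 0.35982641]
```

View pics/w1.png

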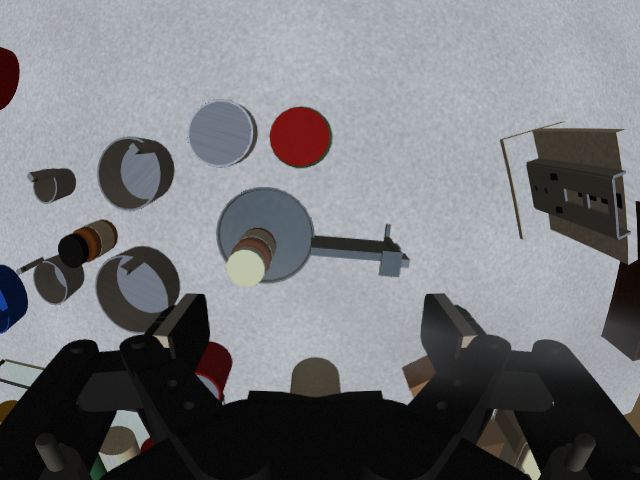

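```bash
python3 - <<'E'
from h import *
c=cv2.imread("pics/w1.png")[:,:,::-1];c={"image":c}
crop(c,200,170,430,300,3.4,"w1a"); crop(c,490,100,640,280,3.3,"w1b")
E
```

```text
(no output)
```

View pics/w1a.png

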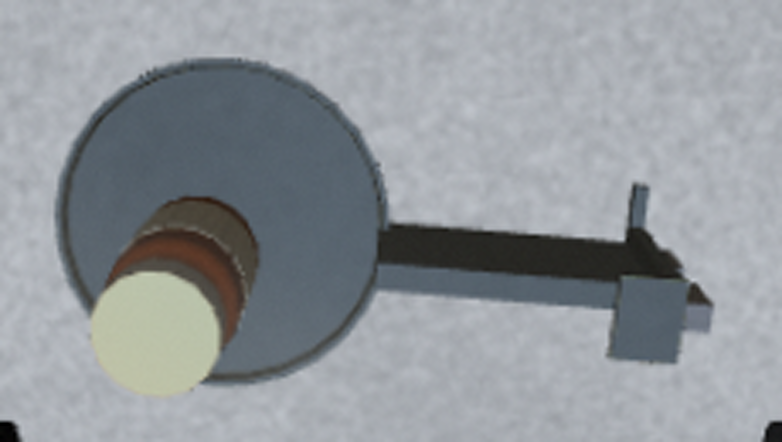

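View pics/w1b.png

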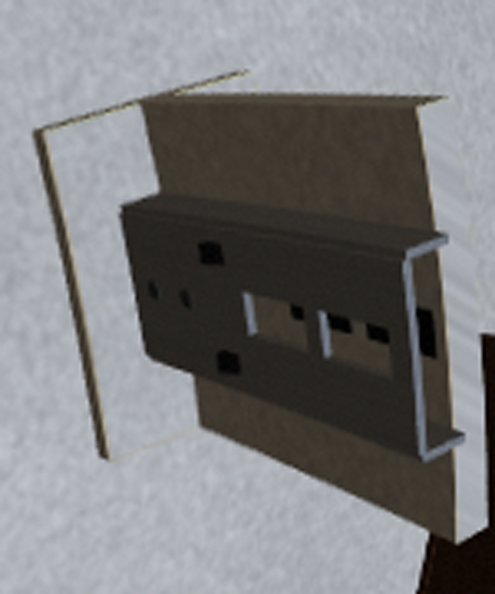

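```bash
python3 - <<'E'
from h import *
from scipy.optimize import least_squares
p=np.array([0.49997544,0.07063283,0.35982641])
c=snap("wrist","w1c")
f=lambda u,v:(u/3.4+200-.35,v/3.4+170-.35)
jar=onz(c,f(156,333),.106);print("jar",jar.round(4))
pts=np.array([onz(c,f(*q),.012) for q in [(58,215),(215,58),(387,200),(240,383),(330,103),(102,104)]])
s=least_squares(lambda a:np.hypot(pts[:,0]-a[0],pts[:,1]-a[1])-a[2],[.55,0,.066]);print("dish",s.x.round(4),s.fun.round(4))
up=[onz(c,f(*q),.06) for q in[(390,264),(612,282)]];lo=[onz(c,f(*q),.06) for q in[(390,291),(612,308)]]
for a in(up,lo):
    d=a[1]-a[0];print("rib",a[0].round(4),a[1].round(4),np.degrees(np.arctan2(d[1],d[0])).round(2))
pad=np.array([onz(c,f(*q),.086) for q in[(622,275),(685,280),(680,362),(608,355)]]);print("pad",pad.round(4),pad.mean(0).round(4))
d=pad.mean(0)[:2]-s.x[:2];print("axis",np.degrees(np.arctan2(d[1],d[0])),np.linalg.norm(d),"expected .153")
g=lambda u,v:(u/3.3+490-.35,v/3.3+100-.35)
print("base board corners",[onz(c,g(*q),.0).round(4) for q in [(38,132),(105,458),(148,100)]])
print("panel top",[onz(c,g(*q),.19).round(4) for q in [(445,98),(455,543)]])
print("face top edge?",[onz(c,g(*q),.19).round(4) for q in [(408,248),(422,458)]])
print("face bottom",[onz(c,g(*q),.0).round(4) for q in [(122,207),(147,355)]])
E
```

```text
jar [ 0.5637 -0.004   0.106 ]
dish [0.5525 0.0046 0.0648] [-0.0004  0.0001  0.0004  0.     -0.0007  0.0005]
rib [0.5538 0.0701 0.06  ] [0.5603 0.148  0.06  ] 85.25
rib [0.5636 0.0701 0.06  ] [0.5699 0.1485 0.06  ] 85.41
pad [[0.5501 0.1464 0.086 ]
 [0.5519 0.168  0.086 ]
 [0.5808 0.1683 0.086 ]
 [0.578  0.1432 0.086 ]] [0.5652 0.1565 0.086 ]
axis 85.2230997161126 0.152446677251437 expected .153
base board corners [array([0.4157, 0.3296, 0.    ]), array([0.5575, 0.379 , 0.    ]), array([0.396 , 0.3867, 0.    ])]
panel top [array([0.3947, 0.3819, 0.19  ]), array([0.5373, 0.4151, 0.19  ])]
face top edge? [array([0.4426, 0.368 , 0.19  ]), array([0.5081, 0.3883, 0.19  ])]
face bottom [array([0.4445, 0.375 , 0.    ]), array([0.5096, 0.3957, 0.    ])]
```

```bash
python3 - <<'E'
from h import *
t=snap("top"); print("target px top",proj(t,[.36,-.24,0]))
manip.move_to([0.5637,-0.004,0.2],down(0))
manip.servo_line([0.5637,-0.004,0.08],rate=.12)
manip.command_gripper(0.03,f_grip=35)
print(manip.get_width(),manip.get_contact_force())
manip.servo_line([0.5637,-0.004,0.25],rate=.12)
print(manip.get_width(),manip.get_contact_force())
snap("scene","s2")
manip.servo_line([0.36,-0.24,0.25],down(np.radians(-53)),rate=.2)
w=snap("wrist","w2"); print(proj(w,[.36,-.24,0])); print(manip.get_time())
E
```

```text
target px top [403.57579876 312.58093792]
0.04616506632019978 [-0.89824823  1.02110008  5.93210257]
0.04623587068644516 [ 0.02241539 -0.54078749 -2.83584628]
[315.26811479 207.80015119]
8.9
```

View pics/w2.png

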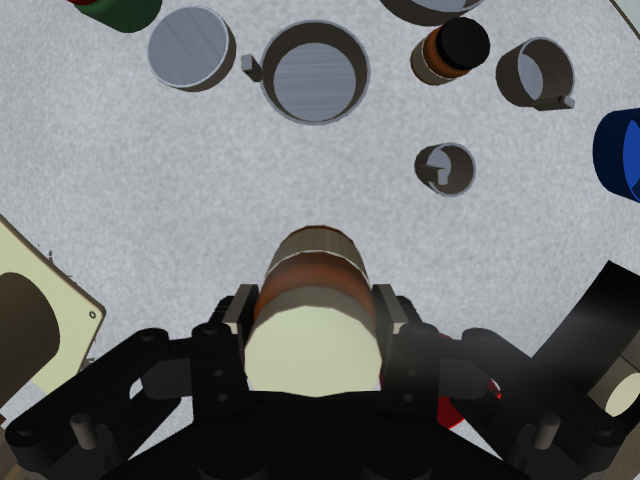

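```bash
python3 - <<'E'
from h import *
manip.servo_line([0.36,-0.24,0.09],rate=.15)
z=.09
while z>0.070:
    z-=.002; manip.servo_line([0.36,-0.24,z],rate=.03)
    f=manip.get_contact_force()[2]
    if f>0.5: break
print(z,f)
manip.command_gripper(0.075); 
manip.servo_line([0.36,-0.24,0.25],rate=.2)
# go view bracket + upright
manip.move_to([0.50,0.20,0.33],down(np.radians(90)))
snap("wrist","w3"); snap("scene","s3"); print(manip.get_time())
E
```

```text
0.07399999999999998 8.02364243864331
15.35
```

View pics/s3.png

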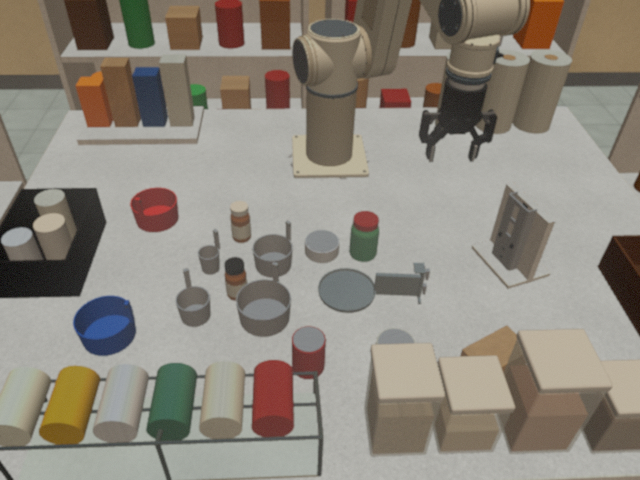

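View pics/w3.png

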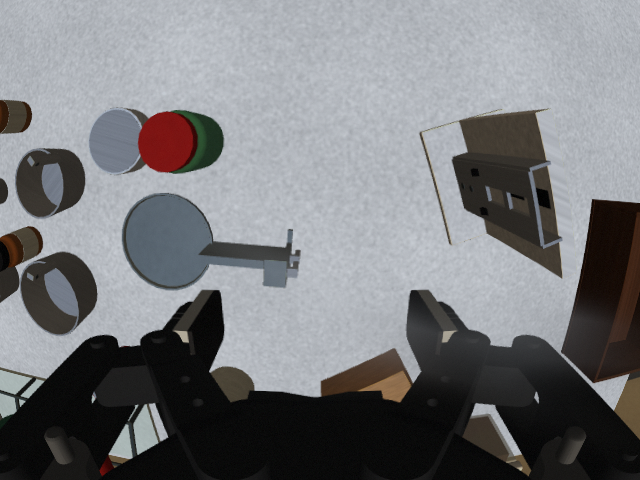

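```bash
python3 - <<'E'
from h import *
c={"image":cv2.imread("pics/w3.png")[:,:,::-1]}
crop(c,410,100,570,280,3.3,"w3b");crop(c,110,180,310,300,4,"w3a")
E
```

```text
(no output)
```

View pics/w3b.png

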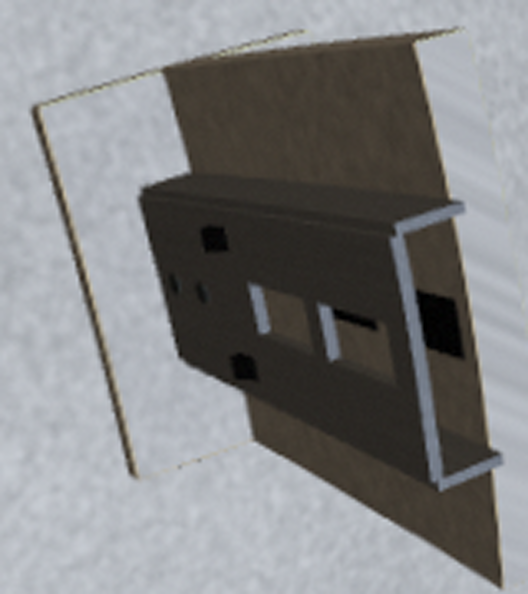

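View pics/w3a.png

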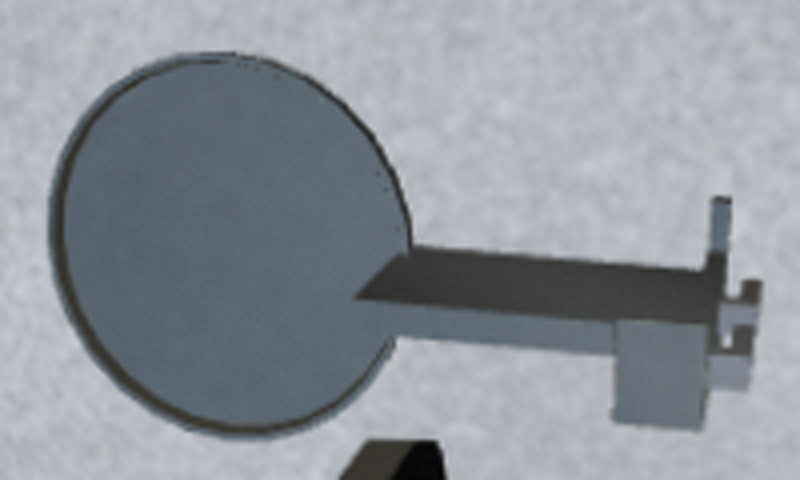

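```bash
python3 - <<'E'
from h import *
c=snap("wrist")
f=lambda u,v:(u/3.3+410-.35,v/3.3+100-.35)
for n,a,b,z in [("low",(249,284),(260,334),.096),("up",(318,305),(331,361),.142),("top",(395,236),(439,490),.19),("bot",(140,195),(181,358),.0)]:
    A,B=onz(c,f(*a),z),onz(c,f(*b),z);d=B-A
    print(n,A.round(4),B.round(4),((A+B)/2).round(4),np.linalg.norm(d).round(4),np.degrees(np.arctan2(d[1],d[0])).round(2))
f=lambda u,v:(u/4+110-.35,v/4+180-.35)
pad=np.array([onz(c,f(*q),.086) for q in[(615,320),(708,324),(704,430),(612,422)]]);print(pad.round(4).tolist(),pad.mean(0).round(4))
for a,b in [((400,301),(612,318)),((400,337),(612,354))]:
    A,B=onz(c,f(*a),.06),onz(c,f(*b),.06);d=B-A;print(A.round(4),B.round(4),np.degrees(np.arctan2(d[1],d[0])))
E
```

```text
low [0.47   0.3737 0.096 ] [0.4856 0.379  0.096 ] [0.4778 0.3763 0.096 ] 0.0165 18.72
up [0.4702 0.3736 0.142 ] [0.4859 0.3796 0.142 ] [0.478  0.3766 0.142 ] 0.0168 20.98
top [0.447  0.3672 0.19  ] [0.5099 0.3895 0.19  ] [0.4785 0.3784 0.19  ] 0.0667 19.56
bot [0.4472 0.3716 0.    ] [0.5102 0.3931 0.    ] [0.4787 0.3823 0.    ] 0.0665 18.81
[[0.5512, 0.1456, 0.086], [0.5522, 0.1698, 0.086], [0.5817, 0.168, 0.086], [0.5797, 0.1436, 0.086]] [0.5662 0.1568 0.086 ]
[0.5544 0.0801 0.06  ] [0.559 0.141 0.06 ] 85.6620089889984
[0.5651 0.0792 0.06  ] [0.5696 0.1405 0.06  ] 85.83072615584757
```

```bash
python3 - <<'E'
from h import *
manip.servo_line([0.555,0.275,0.19],down(np.radians(90)),rate=.2)
c=snap("wrist","w4"); 
for P in [(.478,.377,.096),(.478,.377,.142)]: print(proj(c,P))
E
```

```text
[482.09961956 132.40181297]
[519.88354327 131.69617339]
```

View pics/w4.png

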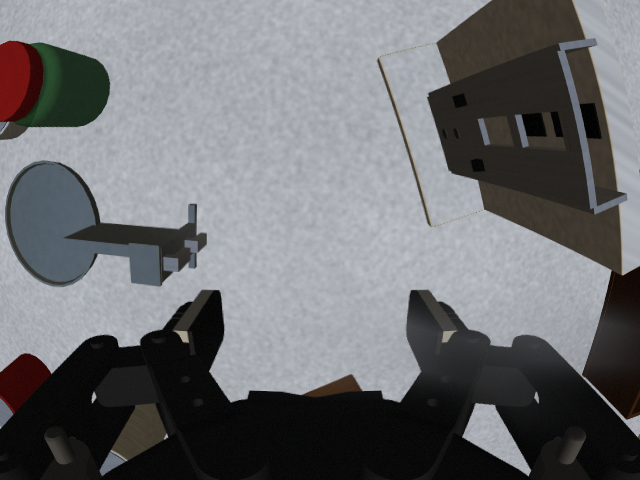

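```bash
python3 - <<'E'
from h import *
c={"image":cv2.imread("pics/w4.png")[:,:,::-1]}
crop(c,420,30,640,220,3.5,"w4b")
E
```

```text
(no output)
```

View pics/w4b.png

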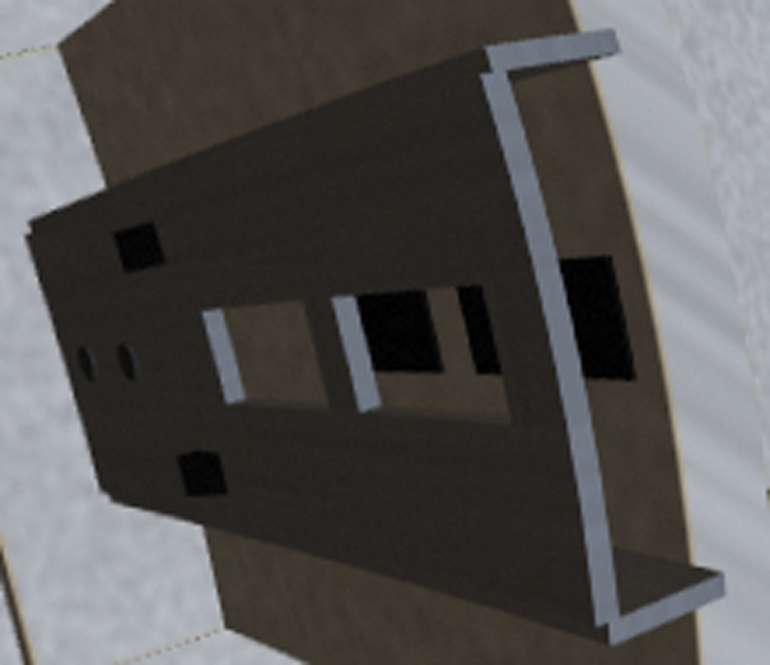

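```bash
python3 - <<'E'
from h import *
c=snap("wrist")
f=lambda u,v:(u/3.5+420-.35,v/3.5+30-.35)
for n,a,b,z in [("low",(203,311),(228,404),.096),("up",(332,298),(360,411),.142),("top",(482,76),(598,626),.19),("bot",(28,236),(103,494),.0)]:
    A,B=onz(c,f(*a),z),onz(c,f(*b),z);d=B-A
    print(n,A.round(4),B.round(4),((A+B)/2).round(4),np.linalg.norm(d).round(4),np.degrees(np.arctan2(d[1],d[0])).round(2))
E
```

```text
low [0.4698 0.3739 0.096 ] [0.4859 0.3794 0.096 ] [0.4779 0.3766 0.096 ] 0.017 18.83
up [0.4699 0.3738 0.142 ] [0.4858 0.3792 0.142 ] [0.4779 0.3765 0.142 ] 0.0168 18.98
top [0.4477 0.3663 0.19  ] [0.5082 0.3872 0.19  ] [0.4779 0.3768 0.19  ] 0.064 19.12
bot [0.4462 0.3706 0.    ] [0.5094 0.392  0.    ] [0.4778 0.3813 0.    ] 0.0667 18.71
```

```bash
python3 - <<'E'
from h import *
g=[0.5620,0.1072]; o=down(np.radians(-4.5))
manip.move_to([*g,0.2],o)
manip.servo_line([*g,0.051],rate=.12)
manip.command_gripper(0.0,f_grip=80)
print(manip.get_width(),manip.get_contact_force())
manip.servo_line([*g,0.10],rate=.08)
print(manip.get_width(),manip.get_contact_force(),manip.get_torque())
U=np.array([.4779,.3766]);a=np.radians(108.9);ex=np.array([np.cos(a),np.sin(a)])
p=U-ex*(.062+.045)
manip.servo_line([*g,0.146],rate=.1)
manip.servo_line([*p,0.146],down(a-np.pi/2),rate=.15)
snap("wrist","w5");snap("scene","s5");print(manip.get_time(),manip.get_contact_force())
E
python3 - <<'E'
import sys;sys.path.insert(0,'.')
import cv2
im=cv2.imread("pics/s5.png")[150:330,340:580];cv2.imwrite("pics/s5z.png",cv2.resize(im,None,fx=3.2,fy=3.2,interpolation=cv2.INTER_CUBIC))
E
```

```text
0.008783422588626293 [-0.30849679 -1.22518866  4.89291027]
0.008451741731945496 [ 0.63853974 -0.099774   -3.50144304] [0.11484967 0.01622037 0.02319548]
22.525 [-0.09347482 -0.33090853 -2.41358323]
```

View pics/w5.png

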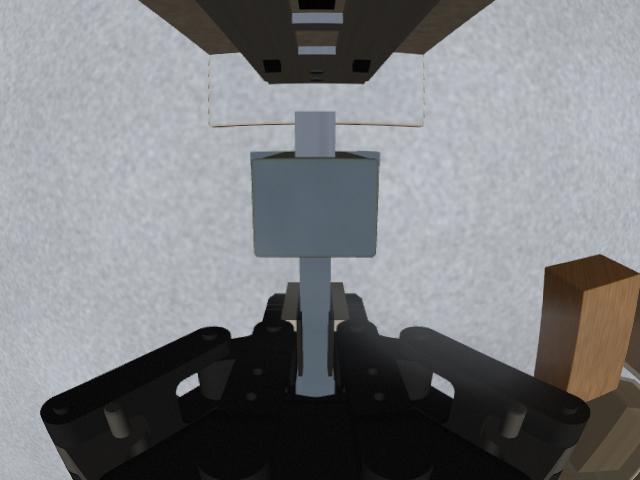

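View pics/s5z.png

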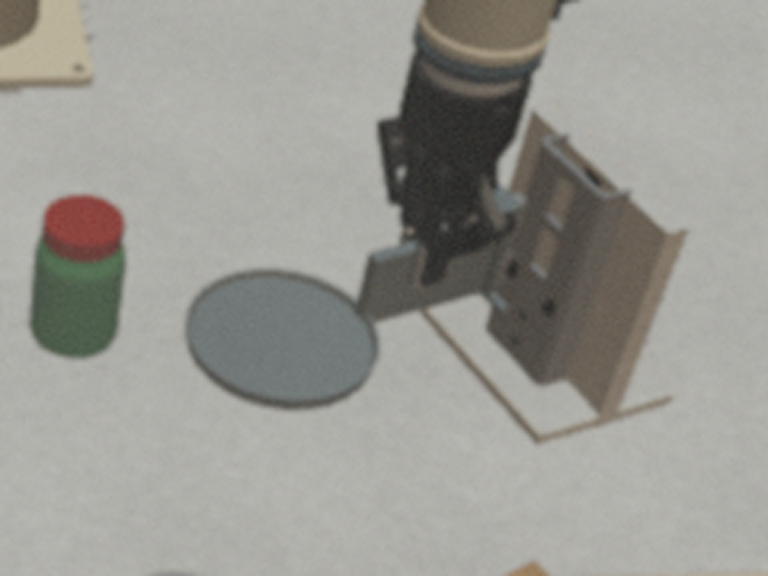

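```bash
python3 - <<'E'
from h import *
U=np.array([.4779,.3766]);a=np.radians(108.9);ex=np.array([np.cos(a),np.sin(a)])
f0=np.array(manip.get_contact_force())
d=.045
while d>-.008:
    d-=.0015 if d<.02 else .004
    manip.servo_line([*(U-ex*(.062+d)),0.146],rate=.03)
    f=np.array(manip.get_contact_force())-f0
    fx=f[:2]@ex
    if abs(fx)>5 or np.linalg.norm(f)>10: break
print("d",d,"f",f.round(2),fx,manip.get_time())
snap("wrist","w6");snap("scene","s6")
im=cv2.imread("pics/s6.png")[150:330,340:580];cv2.imwrite("pics/s6z.png",cv2.resize(im,None,fx=3.2,fy=3.2,interpolation=cv2.INTER_CUBIC))
E
```

```text
d -0.0010000000000000096 f [ 3.06 -8.15  0.1 ] -8.699951748360814 27.5083
```

View pics/w6.png

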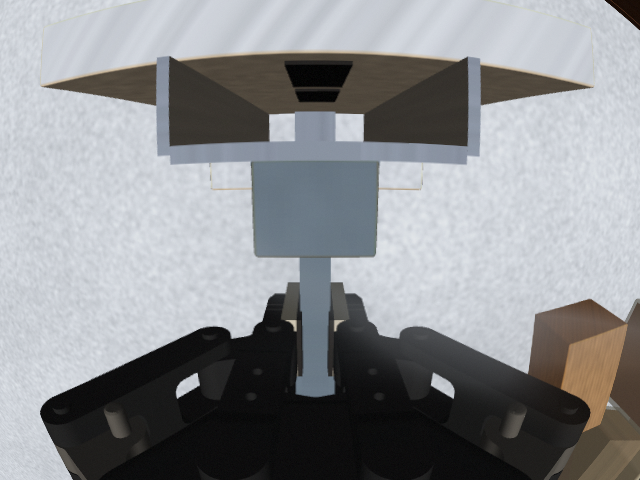

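View pics/s6z.png

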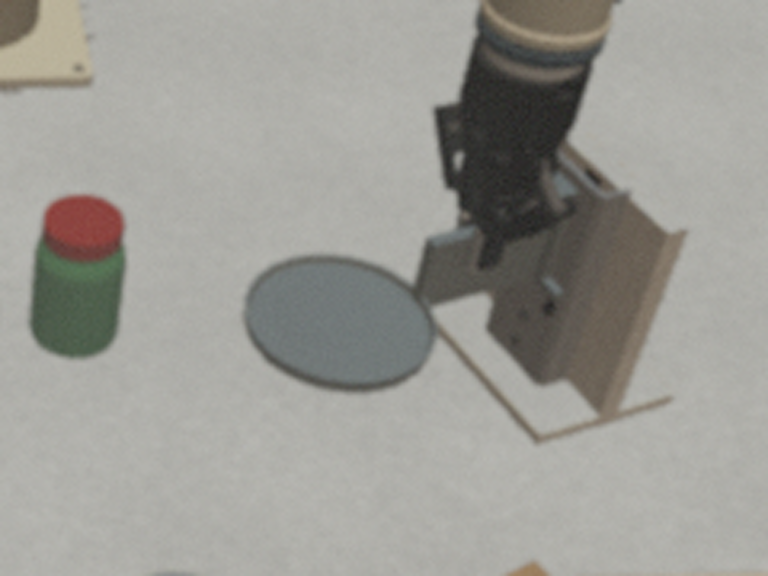

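```bash
python3 - <<'E'
from h import *
U=np.array([.4779,.3766]);a=np.radians(108.9);ex=np.array([np.cos(a),np.sin(a)])
f0=np.array([-0.09,-.33,-2.41])
z=.146;p=U-ex*.062
while z>.1205:
    z-=.0015
    manip.servo_line([*p,z],rate=.03)
    f=np.array(manip.get_contact_force())-f0
    print(round(z,4),f.round(1))
    if f[2]>9: break
snap("wrist","w7");snap("scene","s7");print(manip.get_time())
im=cv2.imread("pics/s7.png")[150:330,340:580];cv2.imwrite("pics/s7z.png",cv2.resize(im,None,fx=3.2,fy=3.2,interpolation=cv2.INTER_CUBIC))
E
```

```text
0.1445 [ 1.1 -3.8 -2.3]
0.143 [ 3.7 -4.7 -0.1]
0.1415 [ 2.8 -4.3 -0.4]
0.14 [ 3.1 -3.4  0.1]
0.1385 [ 2.5 -4.2  0.5]
0.137 [ 3.3 -3.9  1. ]
0.1355 [ 2.4 -5.4  2.9]
0.134 [ 3.  -5.2  2.1]
0.1325 [ 2.9 -4.3  4.4]
0.131 [ 2.4 -6.2  4.2]
0.1295 [ 4.2 -4.8  3.7]
0.128 [ 2.3 -5.6  4.4]
0.1265 [ 3.3 -4.6  1.5]
0.125 [ 3.3 -4.3  0.9]
0.1235 [ 2.3 -4.6 -0.5]
0.122 [ 3.7 -3.3 -1.5]
0.1205 [ 1.3 -7.4  5.9]
31.9583
```

View pics/s7z.png

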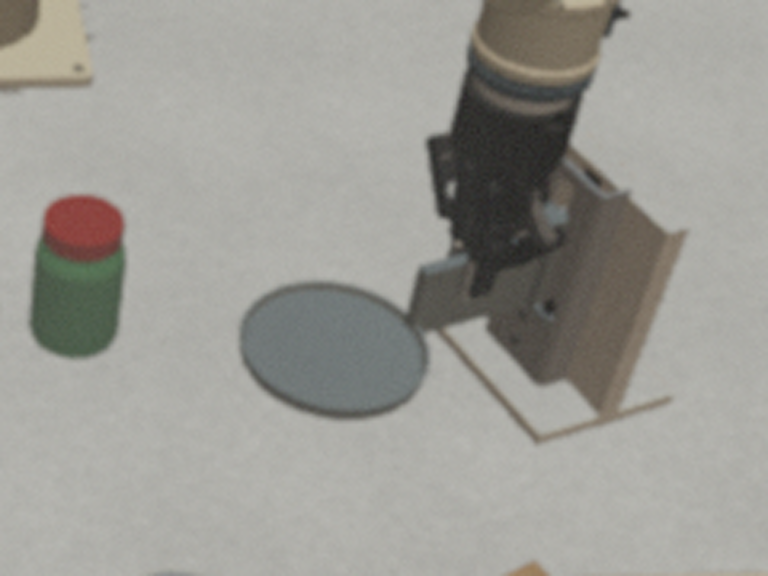

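```bash
python3 - <<'E'
from h import *
U=np.array([.4779,.3766]);a=np.radians(108.9);ex=np.array([np.cos(a),np.sin(a)]);o=down(a-np.pi/2)
p=U-ex*.062
manip.command_gripper(.06)
manip.servo_line([*p,.24],rate=.12)
manip.command_gripper(0.0,f_grip=40)
p=U-ex*.013
manip.servo_line([*p,.24],rate=.12)
f0=np.array(manip.get_contact_force());print(f0.round(1))
z=.19
manip.servo_line([*p,z],rate=.1)
while z>.160:
    z-=.001
    manip.servo_line([*p,z],rate=.02)
    f=np.array(manip.get_contact_force())-f0
    if f[2]>1: print(round(z,4),f.round(1))
    if f[2]>24: break
manip.servo_line([*p,.26],rate=.12)
manip.servo_line([*(U-ex*.1),.26],rate=.15)
snap("wrist","w8");snap("scene","s8");print(manip.get_time())
im=cv2.imread("pics/s8.png")[150:330,340:580];cv2.imwrite("pics/s8z.png",cv2.resize(im,None,fx=3.2,fy=3.2,interpolation=cv2.INTER_CUBIC))
E
```

```text
[-0.   0.1 -0.3]
0.182 [0.4 0.1 1.1]
0.177 [-1.7 -1.   5.7]
0.176 [-3.7 -2.6 13.8]
0.175 [-5.8 -5.4 19.9]
0.174 [-8.3 -5.7 28.8]
41.1583
```

View pics/s8z.png

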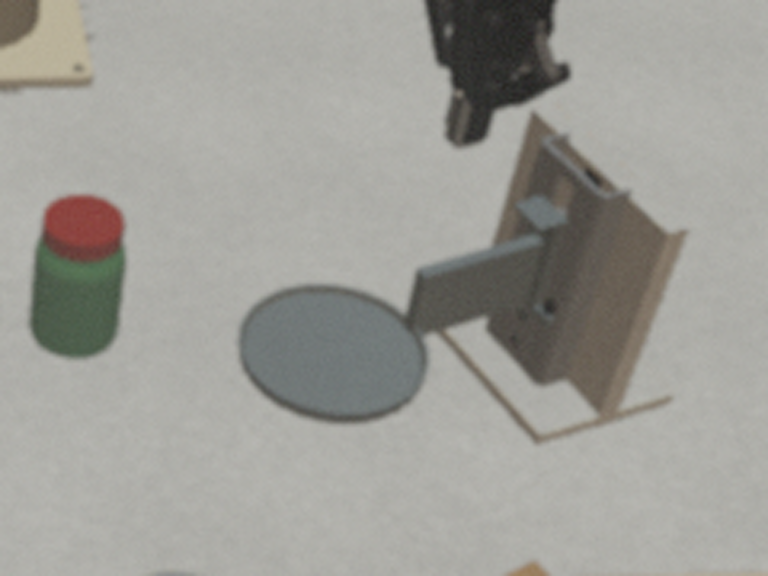

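View pics/w8.png

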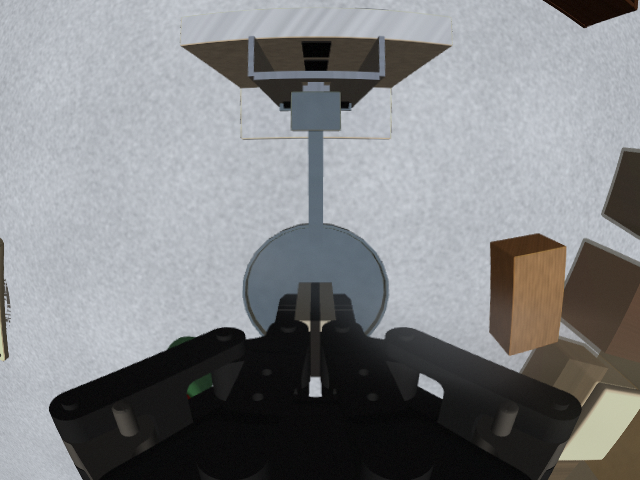

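```bash
python3 - <<'E'
from h import *
c={"image":cv2.imread("pics/w8.png")[:,:,::-1]}
crop(c,240,30,400,140,5,"w8z")
# catch view: measure dish centre
c=snap("wrist")
U=np.array([.4779,.3766]);a=np.radians(108.9);ex=np.array([np.cos(a),np.sin(a)])
print("exp dish",U-ex*.165, proj(c,[*(U-ex*.165),.076]))
pts=np.array([onz(c,q,.082) for q in [(243,287),(388,287),(316,223),(268,240),(364,240)]])
from scipy.optimize import least_squares
s=least_squares(lambda a:np.hypot(pts[:,0]-a[0],pts[:,1]-a[1])-a[2],[.53,0.22,.066]);print(s.x.round(4),s.fun.round(4))
E
```

```text
exp dish [0.53134637 0.22049592] [315.77138185 294.76947042]
[0.5305 0.2227 0.0639] [ 0.0001 -0.0001  0.0002 -0.0003  0.0001]
```

View pics/w8z.png

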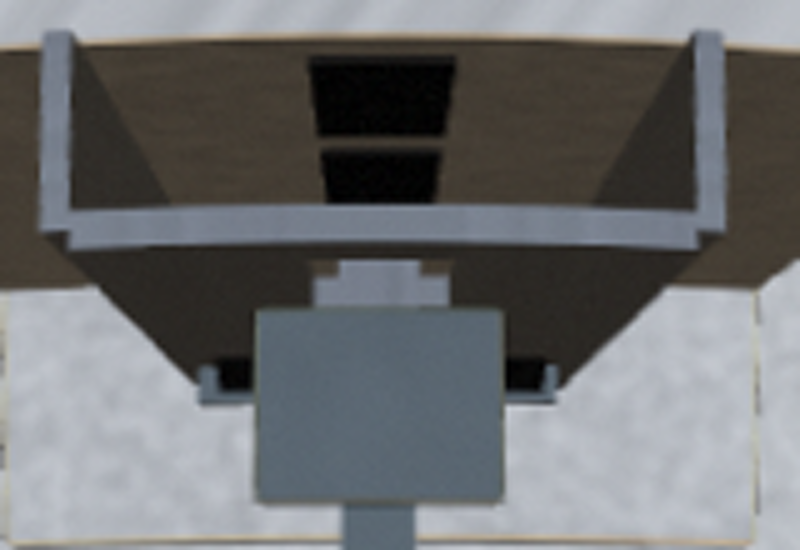

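```bash
python3 - <<'E'
from h import *
manip.move_to([0.57,-0.24,0.34],down(np.radians(90)))
manip.command_gripper(.085)
c=snap("wrist","w9");print(manip.get_time(),manip.get_position())
E
```

```text
43.9667 [ 0.56998006 -0.24004219  0.34000606]
```

View pics/w9.png

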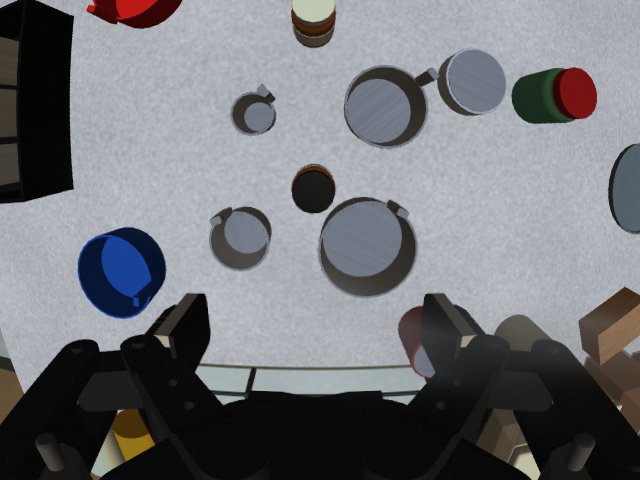

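```bash
python3 - <<'E'
from h import *
c={"image":cv2.imread("pics/w9.png")[:,:,::-1]}
crop(c,200,50,450,305,2.35,"w9z")
E
```

```text
(no output)
```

View pics/w9z.png

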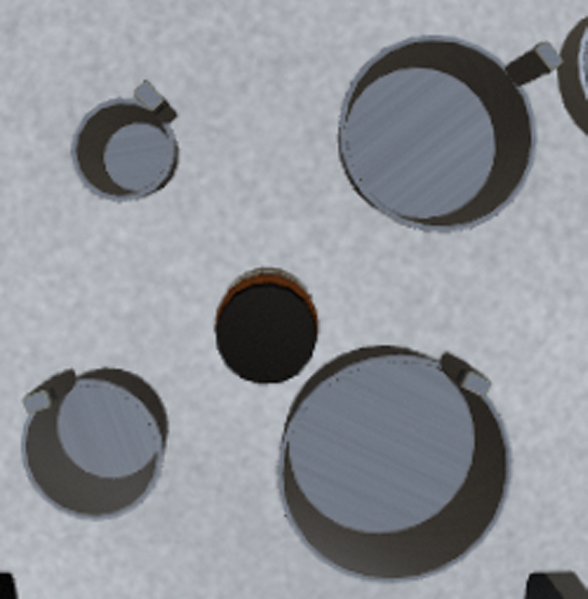

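```bash
cat >> h.py <<'E'
from scipy.optimize import least_squares
H={"a":(.060,.110,.058,.059),"b":(.058,.108,.047,.048),"c":(.056,.106,.036,.037),"d":(.054,.104,.025,.026)}
def dip(c,k,rimpx,hpx):
    zr,zh,rr,rh=H[k]
    P=np.array([onz(c,q,zr) for q in rimpx])
    s=least_squares(lambda a:np.hypot(P[:,0]-a[0],P[:,1]-a[1])-rr,P[:,:2].mean(0))
    h=onz(c,hpx,zh)[:2]; d=h-s.x
    print(k,"ctr",s.x.round(4),"res",(s.fun*1e3).round(1),"h",h.round(4),"r",np.linalg.norm(d).round(4),"exp",rh,"phi",np.degrees(np.arctan2(d[1],d[0])).round(1))
    return s.x,h,np.arctan2(d[1],d[0])
E
python3 - <<'E'
from h import *
c=snap("wrist")
f=lambda u,v:(u/2.35+200-.3,v/2.35+50-.3)
D={"a":([(279,465),(511,465),(395,579),(340,566),(470,558)],(476,383)),"b":([(338,140),(537,140),(432,35),(437,231)],(548,55)),
"c":([(22,445),(168,430),(97,519),(110,367)],(37,402)),"d":([(70,150),(178,155),(120,97),(122,201)],(148,95))}
for k,(r,h) in D.items(): dip(c,k,[f(*q) for q in r],f(*h))
E
```

```text
a ctr [ 0.6209 -0.1782] res [-0.1 -2.1 -0.8 -1.2  2.2] h [ 0.5689 -0.1548] r 0.057 exp 0.059 phi 155.7
b ctr [ 0.4606 -0.1628] res [ 0.1  0.1 -0.6 -0.6] h [ 0.4303 -0.1263] r 0.0475 exp 0.048 phi 129.8
c ctr [ 0.6092 -0.3252] res [1.2 0.7 2.7 2.7] h [ 0.5779 -0.3393] r 0.0343 exp 0.037 phi -155.8
d ctr [ 0.4687 -0.3081] res [ 0.6  0.6 -0.3 -0.3] h [ 0.4511 -0.2898] r 0.0254 exp 0.026 phi 133.9
```

```bash
cat >> h.py <<'E'
DISH=np.array([.531,.2215])
def pick(k,h,jaw,zt=None,opn=.04):
    zt=zt or H[k][1]-.022
    o=down(np.radians(jaw))
    manip.command_gripper(opn)
    manip.move_to([*h,.22],o)
    manip.servo_line([*h,zt],rate=.12)
    manip.command_gripper(0.,f_grip=70)
    print("width",manip.get_width(),"f",np.round(manip.get_contact_force(),1))
    manip.servo_line([*h,zt+.03],rate=.08)
    print("width",manip.get_width(),"f",np.round(manip.get_contact_force(),1))
def carry(k,h,jaw,phi):
    zt=.30; p=DISH+H[k][3]*np.array([np.cos(np.radians(phi)),np.sin(np.radians(phi))])
    manip.servo_line([*h,zt],rate=.2)
    manip.servo_line([*p,zt],down(np.radians(jaw)),rate=.2)
    return p
def lower(k,p,zexp,zfast=.03,fstop=4):
    f0=np.array(manip.get_contact_force()); z=zexp+zfast
    manip.servo_line([*p,z],rate=.12)
    while z>zexp-.006:
        z-=.0015; manip.servo_line([*p,z],rate=.025)
        f=np.array(manip.get_contact_force())-f0
        if np.linalg.norm(f)>fstop: break
    print("stop z",round(z,4),"exp",zexp,"f",f.round(1))
    return z
E
python3 - <<'E'
from h import *
h=[0.5680,-0.1545]
pick("a",h,66)
snap("wrist","w10")
p=carry("a",h,110,200)
snap("wrist","w11");snap("scene","s11");print(p,manip.get_time())
E
```

```text
width 0.010566405135276005 f [-1.9  1.   6.5]
width 0.010468612143679626 f [-0.5  0.8 -1.2]
[0.47555814 0.20132081] 50.5083
```

View pics/w11.png

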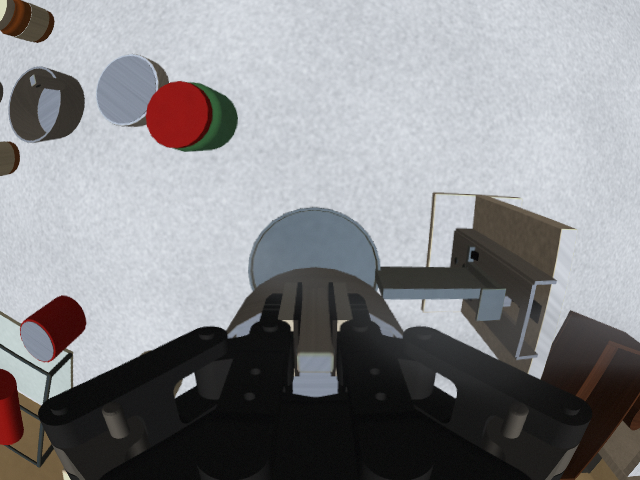

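View pics/s11.png

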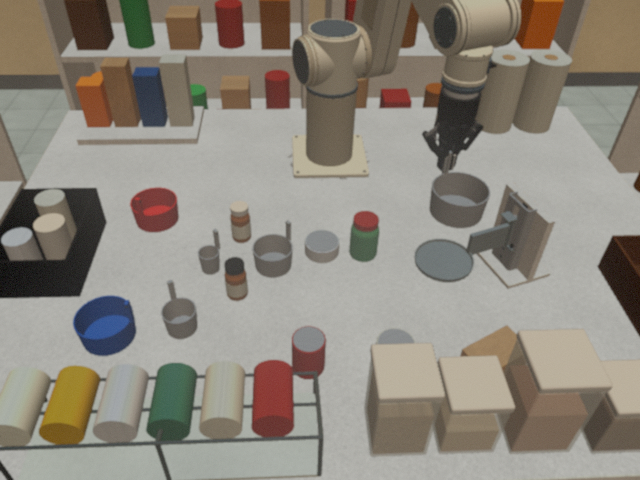

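```bash
python3 - <<'E'
from h import *
p=np.array([0.47555814,0.20132081])
z=lower("a",p,.164)
manip.command_gripper(.03)
manip.servo_line([*p,.30],rate=.2)
snap("scene","s12")
manip.servo_line([.50,.10,.32],down(np.radians(90)),rate=.25)
snap("wrist","w12");print(manip.get_time())
E
```

```text
stop z 0.161 exp 0.164 f [-1.4 -1.9  5.7]
58.8833
```

View pics/w12.png

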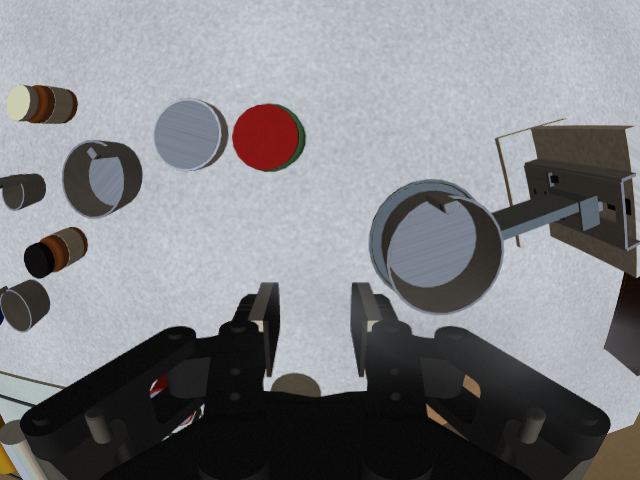

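View pics/s12.png

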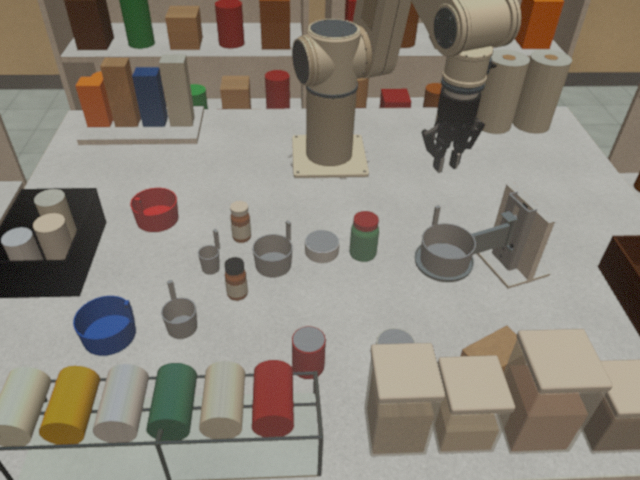

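```bash
python3 - <<'E'
from h import *
c={"image":cv2.imread("pics/w12.png")[:,:,::-1]}
crop(c,350,160,530,330,4,"w12z")
E
```

```text
(no output)
```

View pics/w12z.png

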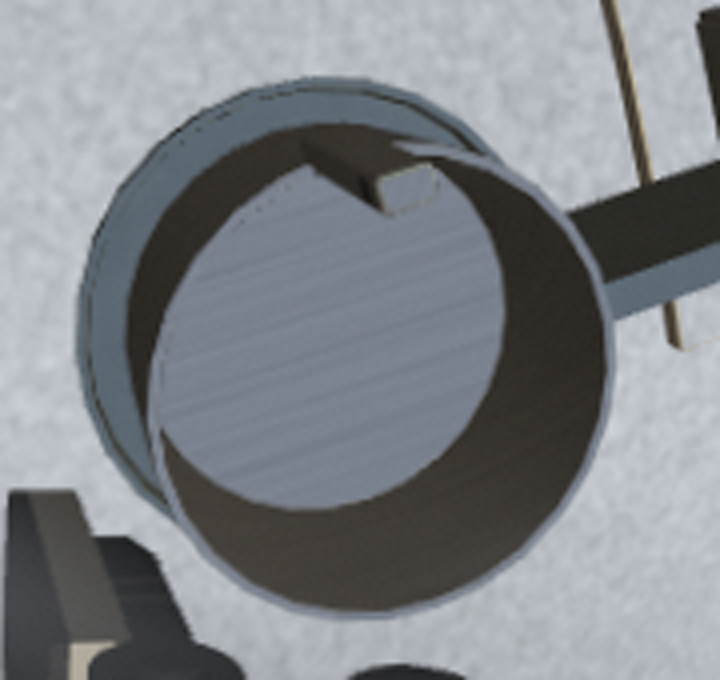

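```bash
python3 - <<'E'
from h import *
c=snap("wrist")
f=lambda u,v:(u/4+350-.4,v/4+160-.4)
for dz in (.076,):
    H["A"]=(.060+dz,.110+dz,.058,.059)
    dip(c,"A",[f(*q) for q in[(148,385),(192,530),(370,618),(525,555),(614,350),(565,220)]],f(408,186))
P=np.array([onz(c,f(*q),.082) for q in [(77,330),(115,190),(200,105),(310,77)]])
s=least_squares(lambda a:np.hypot(P[:,0]-a[0],P[:,1]-a[1])-.066,P[:,:2].mean(0));print("dish",s.x.round(4),(s.fun*1e3).round(1))
# view remaining
manip.move_to([0.57,-0.24,0.34],down(np.radians(90)))
manip.command_gripper(.085)
c=snap("wrist","w13");print(manip.get_time())
crop(c,180,50,450,305,2.35,"w13z")
E
```

```text
A ctr [0.5284 0.2192] res [-1.1 -2.4 -0.9  0.2 -1.2 -2.9] h [0.4747 0.1991] r 0.0573 exp 0.059 phi -159.4
dish [0.5289 0.2195] [-1.   0.7  1.  -1.2]
60.875
```

View pics/w13z.png

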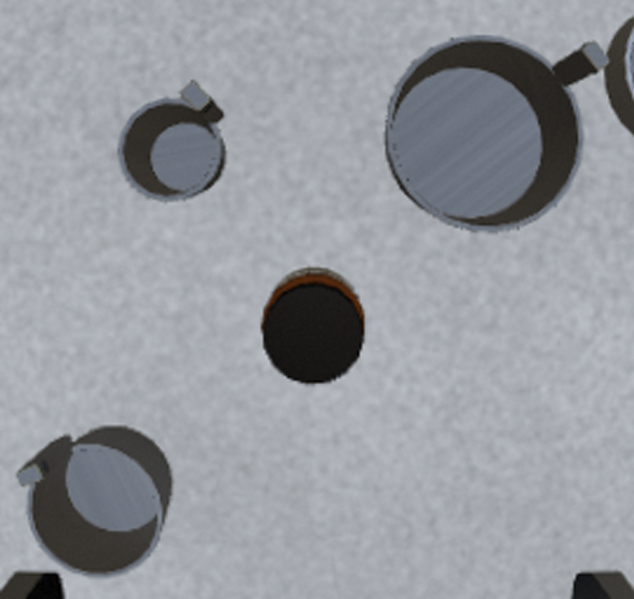

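```bash
sed -i 's/^DISH=.*/DISH=np.array([.5295,.2203])/' h.py; python3 - <<'E'
from h import *
c=snap("wrist")
f=lambda u,v:(u/2.35+180-.3,v/2.35+50-.3)
dip(c,"c",[f(*q) for q in [(28,500),(100,576),(165,525),(60,560)]],f(29,474))
h=[0.4301,-0.1259]
pick("b",h,39.8)
p=carry("b",h,-20,70)
snap("wrist","w14");snap("scene","s14");print(p,manip.get_time())
z=lower("b",p,.166,zfast=.066)
snap("wrist","w15")
manip.command_gripper(.03)
manip.servo_line([*p,.30],rate=.2)
snap("scene","s15");print(manip.get_time())
E
```

```text
c ctr [ 0.6429 -0.3508] res [ 0.1  0.4 -0.2 -0.5] h [ 0.61   -0.3669] r 0.0367 exp 0.037 phi -153.9
width 0.01099950899620848 f [-0.1  1.9  5.3]
width 0.010821809951325392 f [ 0.2  1.  -1.1]
[0.54591697 0.26540525] 67.8833
stop z 0.1615 exp 0.166 f [-0.6 -1.3 10.9]
81.6167
```

View pics/w14.png

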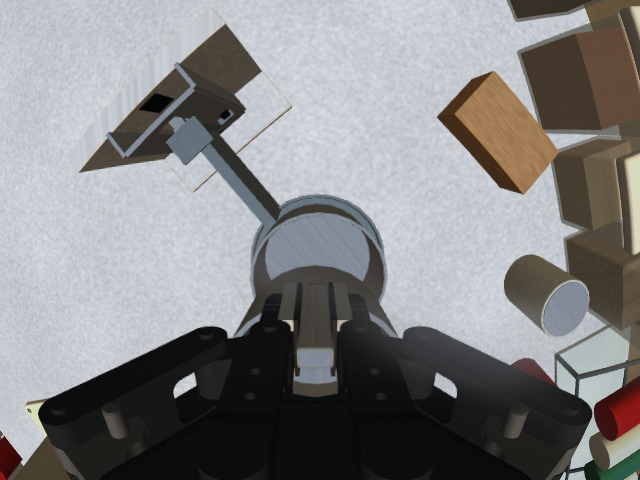

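View pics/s15.png

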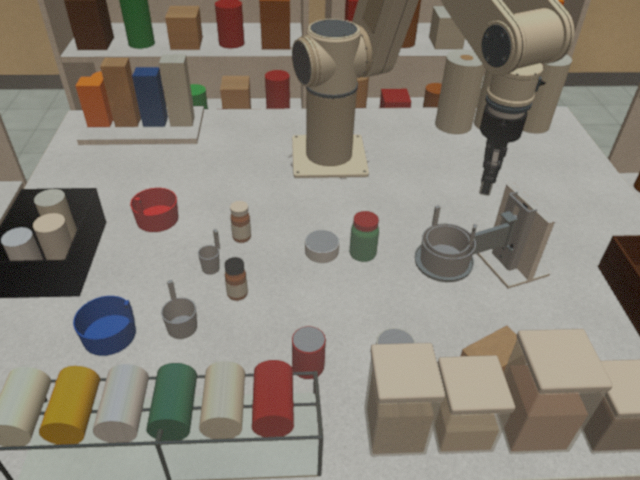

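```bash
python3 - <<'E'
from h import *
manip.servo_line([.50,.10,.32],down(np.radians(90)),rate=.3)
c=snap("wrist","w16");crop(c,350,160,530,330,4,"w16z");print(manip.get_time())
E
```

```text
83.7333
```

View pics/w16z.png

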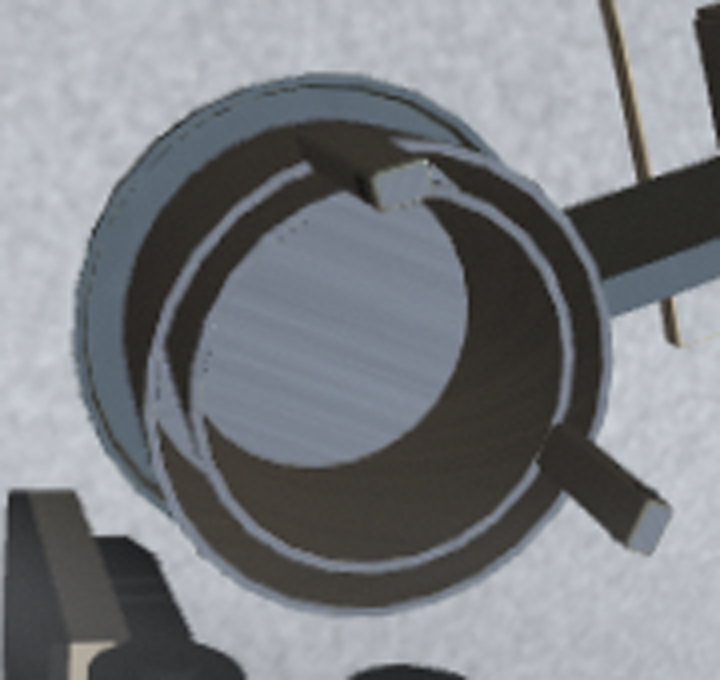

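```bash
python3 - <<'E'
from h import *
h=[0.6100,-0.3669]
s=snap("scene");print("c exp px",proj(s,[.61,-.367,.106])); crop(s,140,200,260,350,4,"s16z")
pick("c",h,-63.9)
p=carry("c",h,45,-45)
snap("wrist","w17");print(p,manip.get_time())
z=lower("c",p,.168,zfast=.02)
manip.command_gripper(.028)
manip.servo_line([*p,.30],rate=.2)
manip.servo_line([.50,.10,.32],down(np.radians(90)),rate=.3)
c=snap("wrist","w18");crop(c,350,160,530,330,4,"w18z");print(manip.get_time())
snap("scene","s18")
E
```

```text
c exp px [169.16480545 280.63988827]
width 0.010910069964750026 f [-0.6  0.   4.3]
width 0.010948218524714842 f [ 0.  -0.  -1.4]
[0.55566295 0.19413705] 92.1
stop z 0.164 exp 0.168 f [-1.  -1.2  7. ]
99.3083
```

View pics/w18z.png

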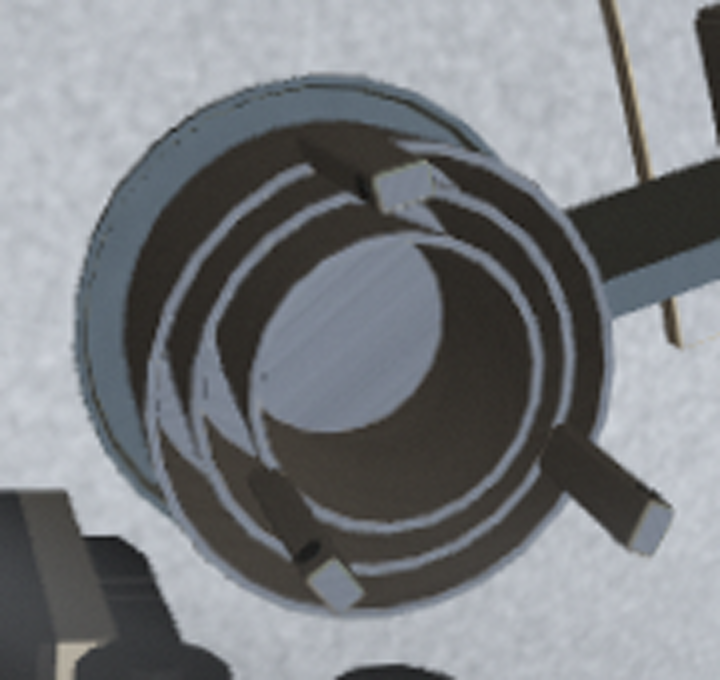

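View pics/w17.png

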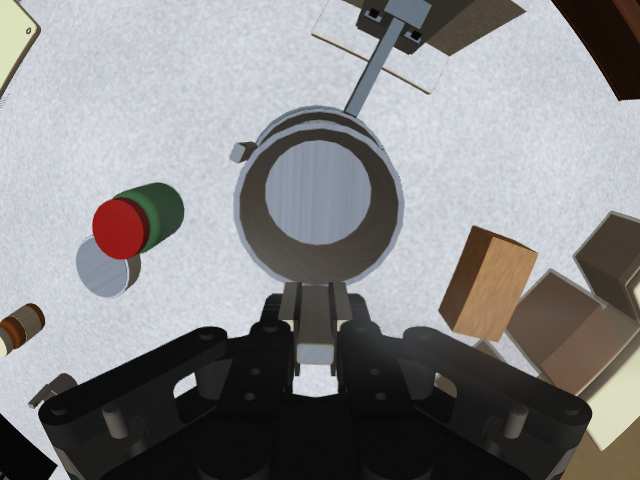

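View pics/s18.png

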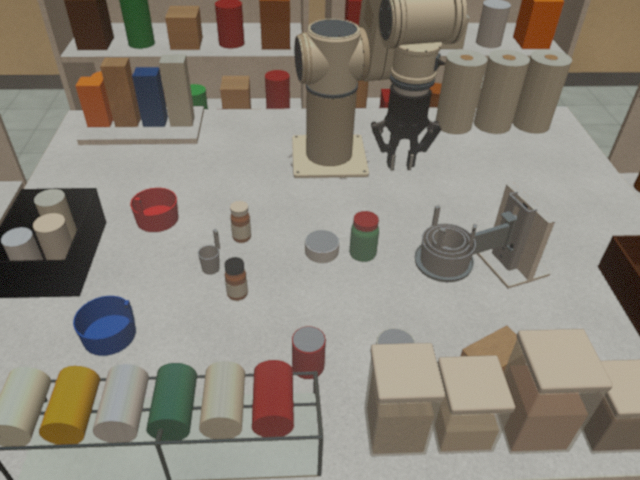

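```bash
python3 - <<'E'
from h import *
h=[0.4509,-0.2896]
pick("d",h,43.9)
p=carry("d",h,75,165)
snap("wrist","w19");print(p,manip.get_time())
z=lower("d",p,.170,zfast=.02)
manip.command_gripper(.028)
manip.servo_line([*p,.30],rate=.2)
manip.servo_line([.50,.10,.32],down(np.radians(90)),rate=.3)
c=snap("wrist","w20");crop(c,350,160,530,330,4,"w20z");print(manip.get_time())
snap("scene","s20")
im=cv2.imread("pics/s20.png")[150:330,340:580];cv2.imwrite("pics/s20z.png",cv2.resize(im,None,fx=3.2,fy=3.2,interpolation=cv2.INTER_CUBIC))
E
```

```text
width 0.010688652204851067 f [0.2 0.9 6.2]
width 0.010557338216891218 f [-0.2 -0.  -0.2]
[0.50438593 0.2270293 ] 107.2167
stop z 0.166 exp 0.17 f [-2.2  0.1  6.2]
114.0333
```

View pics/w20z.png

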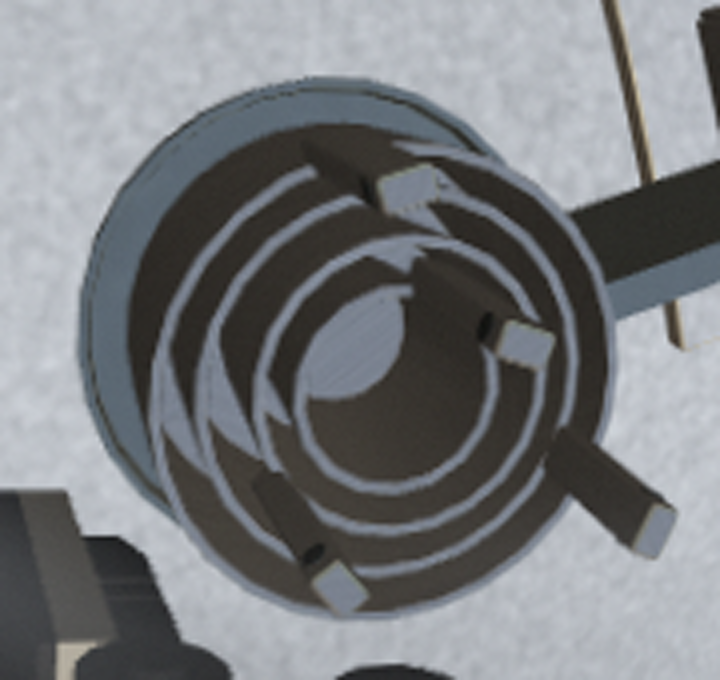

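View pics/s20.png

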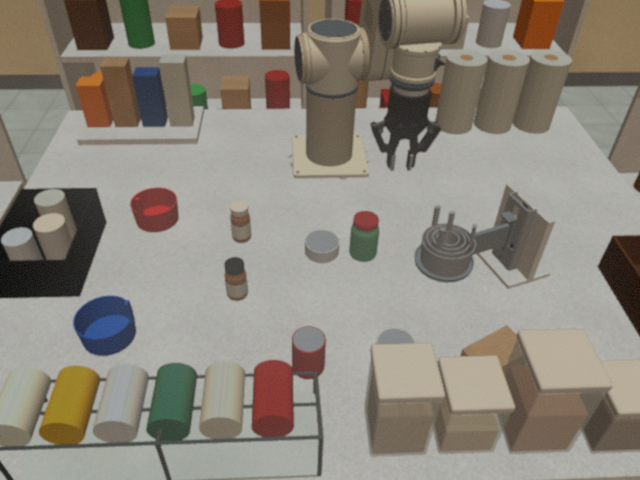

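View pics/s20z.png

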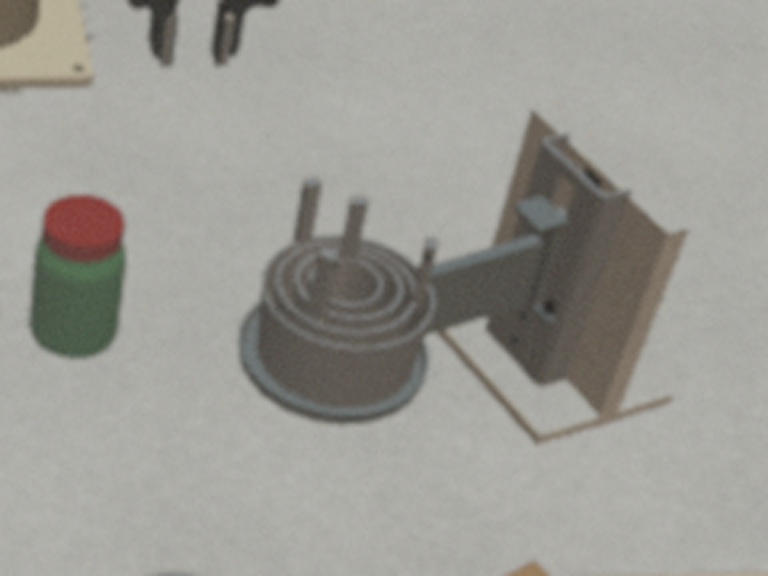

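```bash
python3 - <<'E'
from h import *
manip.hold(.5); print(manip.get_time()); manip.sign_off()
E
```

```text
114.5833
the job is handed in; nothing more can be done
```

The job is done and handed in at about 114.6 s, inside the 200 s limit.

- **Jar:** I moved the honey jar off the dish onto bare counter at about (0.36, −0.24). It still stands upright there in the last picture.
- **Bracket:** I hooked both claws into the slots and lowered the bracket until it seated, then pressed the thumb pad to 29 N. The pad met the fingers at z ≈ 0.155–0.156, which is the seated height. The wrist picture shows the black catch noses over the foot bar. I did not test the lock by pulling up on it.
- **Dippers:** All four were present, and I nested a, b, c and d in that order on the dish. Dipper c was knocked aside during the run, so I measured its position again before picking it up. The last pictures show level, nearly concentric rims inside the dish lip.

One reading disagreed with my estimate: each dipper stopped 3–4.5 mm lower than I had calculated. The offset was about the same for all four, so I put it down to height calibration or slight sag, not to a dipper that isn't fully down. In the pictures I saw no sign that the other jars, the tins or the box had moved, though I did not measure them.

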